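# Pin the hold-down arm in a panel-lining studio

### The job

Pin the hold-down arm to its bench fork: take the thick pin with the broad round head out of the wooden rack, put it nose down through the lined-up holes of the fork and the arm, and push it fully home so that its head sits flat on top of the fork, then let go. Leave the slim pin and the square-headed bolt standing in the rack.

Things in the scene. Friction and masses are not known exactly. Their poses are not given: they have to be found in the camera images.
- pin: The pin to use, aluminium, about 0.15 kg, upright in the rack. Origin: centre of the underside of its round head, z up. Head: flange 44 mm across, 6 thick (z 0 to 6). On it a round grip post, 22 mm diameter, z 6 to 51, to grasp from above. Below: round shank 24 mm diameter, 70 mm long, last 20 mm tapering to an 8 mm blunt nose. At the start its y axis runs along the rack's row of holes.
- rack: Fixed wooden rack, origin at its foot, z up. Its board, 70 mm (x) by 230 mm (y), top 95 mm above the table, has three 30 mm holes in a row along y, 75 mm apart. Two pins and a bolt stand in them in random order, their heads resting on the board; fingers closing along x stay clear of the others. Lift the pin 70 mm to clear the board, 125 mm to pass over its neighbours. A tin and a jar stand beyond it.
- fork_mouth (a point): Centre of the hole in the top face of the dark steel fork (leaf 70 x 66 mm), 84 mm above the table; z up, x along the wooden arm. Fixed; both leaves and the arm's lug between have 30 mm vertical holes, lined up, bevelled at the top. A brass friction cup stops the pin 22 mm short of home; it yields to a push of about 9 N and stays down. Home: pin origin at this point, head on rigid steel.
- slim_pin: Bystander in the rack: a like-shaped aluminium pin, thinner: round flange 38 mm, grip post 12 mm in diameter and 45 mm tall, shank 14 mm. Origin at the centre of the flange's underside, z up. To be left in the rack.
- square_bolt: Bystander in the rack: aluminium, square flange 42 mm, square grip post 20 mm wide and 45 mm tall, round shank 20 mm. Origin at the centre of the flange's underside, z up. To be left in the rack.
Things that resemble listed ones, but are neither listed nor needed, are in the scene too. Leave any red look-alike of the pin alone.

How it is judged:
By the outcome, as a careful person would: the job done as asked, in the order asked, and still so for the second after the job is handed in, with the robot touching nothing.
It also fails if it takes over 42 s, if anything falls off the work surface, if the arm or the gripper's body presses on something with over 40 N, if the wrist force passes 120 N, or if a joint passes its speed limit or range.

### The arm

A 7-joint arm with a two-finger parallel gripper is mounted at the origin on the work surface. World frame = base frame: x ahead of the robot, y to its left, z up, the work surface at z = 0. Lengths are in m, angles in rad, forces in N, time in s.
With the tool pointing down it reaches from about 0.4 to 0.85 m from the base axis. Payload 4.5 kg.
Tool frame: the origin (TCP) lies midway between the tips of the shut fingers; the grasp point (between the pads) lies 19 mm behind it; y points along the fingers, z is the direction in which the jaws open and shut, and the axes are right-handed (so a half turn about y gives the same grasp; the last joint's range is limited). The gripper opens to 88 mm and grips with 3 to 60 N. Pads are 18 mm wide; open, the fingers measure 123 mm over their backs; the gripper's body (75 mm by 187 mm) begins 45 mm behind the grasp point.
Start: joints at [1.218, 0.689, -0.195, 1.565, 0.157, 0.902, -0.215], TCP at [0.236, -0.579, 0.239] pointing down, gripper open.
Joint ranges: [-3.01, 3.01], [-0.46, 2.08], [-1.47, 1.51], [0.13, 2.56], [-1, 4.14], [0.04, 2.09], [-2.66, 2.66]. Speed limits (rad/s): [2.57, 2.57, 3.14, 3.14, 3.14, 3.14, 3.14].

### API

Orientations are given as a unit quaternion [x, y, z, w].
In Python, from plant import r, snapshot, get_calibration, job, boxes_of gives the robot as it stands. The module is installed in compiled form; this text tells all that it offers.
- The arm moves only by the shell command python3 -m handwheel 'ROWS' [OPENING] [FORCE]. ROWS is JSON, a list that holds one entry, the list of rows, each a list of 6 numbers: the shift along the tool's x, y, z as a fraction of full scale, then the turn, a rotation vector about the tool's x, y, z as a fraction of full scale. In form: [[[x, y, z, wx, wy, wz], ...]]. A call has 1 to 12 rows; each row is the pose to reach, as a shift and turn from the pose commanded when the call began, along the tool's axes at that moment, turning the shorter way round; what a row does not reach only later rows make up. Full scale, the value 1, is 100 cm for a shift and 180 degrees for a turn. A row lasts 1/12 s, in which the tool goes at most 41.7 mm and 7.16 degrees, less where a joint would pass 70% of its speed; a pose out of reach is approached as far as the arm can. A call with a number of a shift or a turn outside -1 to 1 is refused whole. A call with a gripper value outside its range is refused whole. OPENING is the opening, from -1 (shut) to 1 (fully open), set as the call begins (- or left out, the last holds). The fingers move at their own pace and stop on an object; FORCE is the grip in N (left out, the last holds). Time passes only in rows, so rows that repeat a pose let the fingers close. It gives the time, the measured TCP pose, the force and the opening at its end, in the units of the state.
- r.get_state(): the state, without advancing time (a new reading comes with each control period).
- snapshot(name): name is "scene" or "side" or "wrist"; returns the picture (384x512x3 uint8, red, green, blue); there is no depth.
- get_calibration(name): a dict with "fx", "fy", "cx", "cy" (pixels), "k1" (the pictures are not rectified: a ray, as slopes to the right and down, at radius r is drawn at 1 + k1 r^2 times it, then the intrinsics apply), "T" (4x4, takes a point from camera to world coordinates). Camera axes: x right, y down, z forward; pixel columns grow to the right and rows downward; lengths in m; the calibration is good to about 2 mm. A picture is of the moment at which its call begins: read the wrist's pose just before it. get_calibration takes no time and is no camera call; for the wrist camera it gives the pose at the moment of the call.
- job.finish_job(): hands the job in, once; it reports no verdict.
Trained networks look in the newest picture that a camera, given by its name, has taken for a name from the list of things; names that differ only in an ending like _2 or _b are one class to them, and where a whole thing is asked for, a point or a joint stands for the part that bears it (a point fixed in the world has none). Each returns a list of dicts, best first, with "confidence" (0 to 1); they miss things now and then, are a little off and sometimes report something else, mostly with a low value. They report only what shows in the picture. A call takes as long as a camera call. They do not tell look-alikes from the thing itself.
- boxes_of(thing, camera): "bbox" ([left, top, right, bottom] in pixels, round what is visible of it).
The state is a dict: "clock": time; "q": joint angles; "qd": joint speeds; "joint_torque": joint torques, N m; "tool_pos": TCP position; "eef_rot": TCP orientation; "contact_force": force on the tool from outside, world axes, zero at the start; "moment": the same for the moment, N m; "opening": opening from 0.0 (shut) to 1.0 (fully open).
Only numpy, scipy, OpenCV 4.12 (cv2) and the standard library are available. Lean on these libraries where they do the work, as an engineer would, in place of code of your own. Each camera call takes 0.05 s, during which the arm holds its last target. There are 200 camera calls.

## Working session

There is one attempt and no reset: what is moved stays moved. The work goes in short steps, Python scripts to look and compute and a shell command to move; the robot and the scene stay as the last step left them, time stands still between calls to the robot, and variables do not carry over. Pictures are saved under pics/ and viewed, about 8 in all and at most 12, crops included, and the job is handed in when it is done.

```bash
mkdir -p pics
cat > h.py <<'E'
import numpy as np, cv2
from plant import r, snapshot, get_calibration, job, boxes_of
from scipy.spatial.transform import Rotation as R
def ray(c,uv):
    K=np.array([[c["fx"],0,c["cx"]],[0,c["fy"],c["cy"]],[0,0,1.]])
    p=cv2.undistortPoints(np.array([[uv]],float),K,np.array([c["k1"],0,0,0.]))[0,0]
    T=np.array(c["T"]); d=T[:3,:3]@np.array([p[0],p[1],1]); return T[:3,3],d
def at_z(c,uv,z):
    o,d=ray(c,uv); return o+d*(z-o[2])/d[2]
def proj(c,P):
    T=np.array(c["T"]); q=T[:3,:3].T@(np.array(P)-T[:3,3]); x,y=q[:2]/q[2]; k=1+c["k1"]*(x*x+y*y)
    return np.array([c["fx"]*x*k+c["cx"],c["fy"]*y*k+c["cy"]])
def save(n,im,s=1): cv2.imwrite(n,cv2.resize(im[:,:,::-1],None,fx=s,fy=s,interpolation=cv2.INTER_CUBIC))
E
python3 - <<'E'
from h import *
s=r.get_state(); print(s["clock"],s["tool_pos"],s["eef_rot"],s["opening"],s["contact_force"])
print(R.from_quat(s["eef_rot"]).as_matrix().round(3))
ims={}
for n in ["scene","side"]:
    ims[n]=snapshot(n); save(f"pics/{n}0.png",ims[n],1.5)
    c=get_calibration(n); print(n,np.array(c["T"]).round(3).tolist(),c["fx"],c["k1"])
    for t in ["pin","rack","fork_mouth","slim_pin","square_bolt"]:
        for b in boxes_of(t,n)[:4]: print(t,np.round(b["bbox"]),round(b["confidence"],2))
E
```

```text
0.0 [ 0.23547357 -0.57824435  0.23790827] [-0.13611996  0.69454644 -0.69328463  0.13576827] 1.0002575039161807 [ 0.78203472 -0.14704772 -0.86844536]
[[-0.926 -0.001  0.377]
 [-0.377  0.002 -0.926]
 [ 0.    -1.    -0.002]]
scene [[-0.426, 0.727, -0.538, 1.047], [0.905, 0.35, -0.244, 0.24], [0.011, -0.591, -0.807, 0.828], [0.0, 0.0, 0.0, 1.0]] 381.6007297144553 -0.09785091783667933
pin [123. 146. 140. 174.] 0.8
pin [167. 119. 186. 144.] 0.62
rack [159. 124. 252. 197.] 0.93
fork_mouth [219. 168. 363. 342.] 0.57
square_bolt [188. 130. 212. 155.] 0.62
square_bolt [169. 121. 185. 144.] 0.6
side [[0.791, -0.419, 0.446, 0.189], [-0.612, -0.525, 0.592, -0.493], [-0.014, -0.741, -0.671, 0.657], [0.0, 0.0, 0.0, 1.0]] 379.2387058488661 -0.03356833414608796
pin [310. 259. 334. 293.] 0.86
pin [382. 266. 409. 309.] 0.76
pin [156. 134. 326. 218.] 0.54
rack [243. 211. 352. 339.] 0.92
fork_mouth [159. 133. 324. 218.] 0.78
slim_pin [262. 212. 280. 239.] 0.61
square_bolt [284. 228. 308. 266.] 0.62
```

View pics/scene0.png

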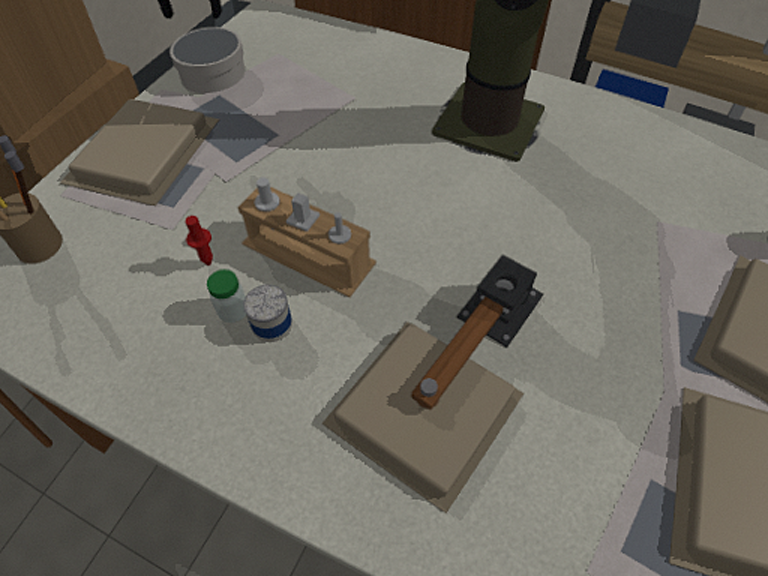

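View pics/side0.png

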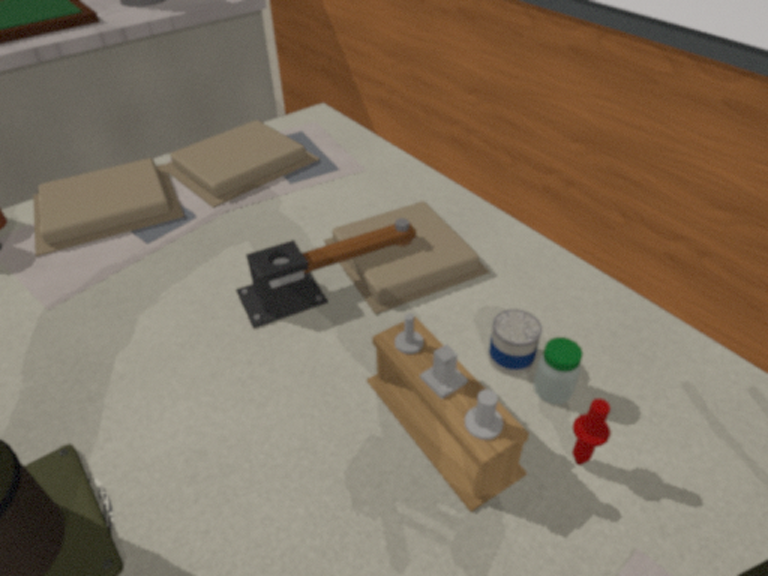

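Both pictures show the same row order. The thick round-headed pin is at (485,410) in the side view and (265,193) in the scene view. The square bolt is in the middle and the slim pin is nearest the fork. The fork hole is at about (281,260) in the side view and (506,284) in the scene view. The red look-alike stands apart from the rack.

Run:
```python
from h import *
ps=[]
for n,bx in [("side",[(290,245,350,305),(150,150,230,210)]),("scene",[(155,110,215,170),(300,155,370,215)])]:
    im=cv2.imread(f"pics/{n}0.png"); im=cv2.resize(im,(512,384),interpolation=cv2.INTER_AREA)
    for a,b,c,d in bx: ps.append(cv2.resize(im[b:d,a:c],(int((c-a)*5),300),interpolation=cv2.INTER_CUBIC))
cv2.imwrite("pics/crop.png",np.vstack([cv2.copyMakeBorder(np.hstack(ps[i:i+2]),0,0,0,720-np.hstack(ps[i:i+2]).shape[1],cv2.BORDER_CONSTANT) for i in (0,2)]))
cs,cc=get_calibration("side"),get_calibration("scene")
pts={"pintop":((487,396),(263,181),.146),"sqtop":((445,352),(301,199),.146),"slimtop":((409,318),(339,217),.146),"pinfl":((485,424),(266,199),.101),"hole":((281,260),(506,284),.084)}
for k,(a,b,z) in pts.items():
    print(k,at_z(cs,np.array(a)/1.5,z).round(4),at_z(cc,np.array(b)/1.5,z).round(4))
```

```text
pintop [ 0.5051 -0.2509  0.146 ] [ 0.5041 -0.2483  0.146 ]
sqtop [ 0.5119 -0.1739  0.146 ] [ 0.5127 -0.1683  0.146 ]
slimtop [ 0.5145 -0.1031  0.146 ] [ 0.5207 -0.0929  0.146 ]
pinfl [ 0.5028 -0.2565  0.101 ] [ 0.5039 -0.251   0.101 ]
hole [0.4766 0.1723 0.084 ] [0.4835 0.1865 0.084 ]
```

View pics/crop.png

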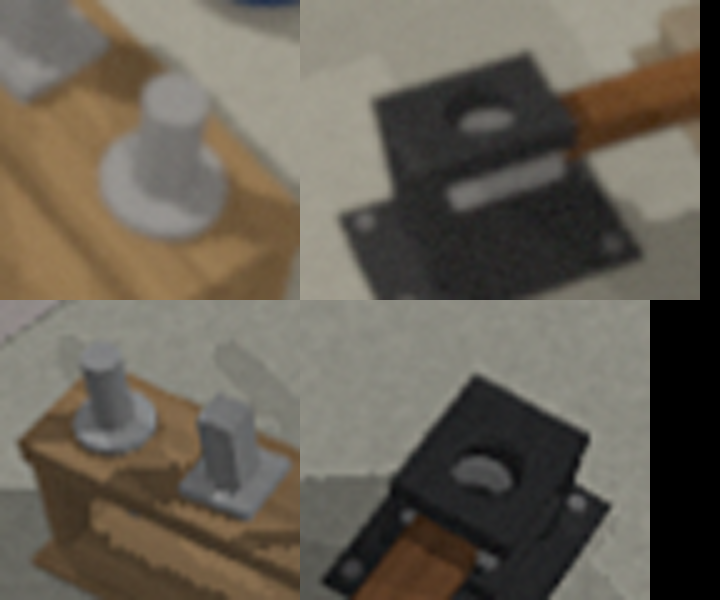

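```bash
python3 -m handwheel '[[[-0.37,-0.03,-0.2,0,-0.352,0],[-0.37,-0.03,-0.2,0,-0.352,0],[-0.37,-0.03,-0.2,0,-0.352,0],[-0.37,-0.03,-0.2,0,-0.352,0],[-0.37,-0.03,-0.2,0,-0.352,0],[-0.37,-0.03,-0.2,0,-0.352,0],[-0.37,-0.03,-0.2,0,-0.352,0],[-0.37,-0.03,-0.2,0,-0.352,0],[-0.37,-0.03,-0.2,0,-0.352,0],[-0.37,-0.03,-0.2,0,-0.352,0],[-0.37,-0.03,-0.2,0,-0.352,0],[-0.37,-0.03,-0.2,0,-0.352,0]]]' 1
python3 - <<'E'
from h import *
s=r.get_state(); print(s["clock"],s["tool_pos"],s["q"]);print(R.from_quat(s["eef_rot"]).as_matrix().round(3))
c=get_calibration("wrist"); im=snapshot("wrist"); save("pics/w1.png",im,1.5)
print(np.array(c["T"]).round(4).tolist(),c["fx"])
np.save("w1T.npy",c["T"])
for t in ["pin","slim_pin","square_bolt"]:
    for b in boxes_of(t,"wrist")[:3]: print(t,np.round(b["bbox"]),round(b["confidence"],2))
E
```

```text
clock: 1.6
tool_pos: [0.5056, -0.2503, 0.2693]
eef_rot: [0.481, -0.517, 0.518, -0.483]
contact_force: [-0.3, -0.5, -0.2]
opening: 0.998
1.6 [ 0.50557173 -0.25026665  0.2693208 ] [ 0.67827039  0.60239933 -0.50120397  1.70737647  0.34685364  0.91915538
 -0.03242617]
[[-0.071  0.003  0.997]
 [-0.997  0.001 -0.071]
 [-0.002 -1.     0.002]]
[[0.9976, -0.0678, -0.0164, 0.5094], [-0.0697, -0.9566, -0.283, -0.176], [0.0035, 0.2835, -0.959, 0.4153], [0.0, 0.0, 0.0, 1.0]] 292.0492077926443
pin [236. 155. 276. 197.] 0.81
pin [327. 202. 363. 236.] 0.6
slim_pin [236.   2. 277.  45.] 0.87
square_bolt [234.  82. 277. 126.] 0.91
```

View pics/w1.png

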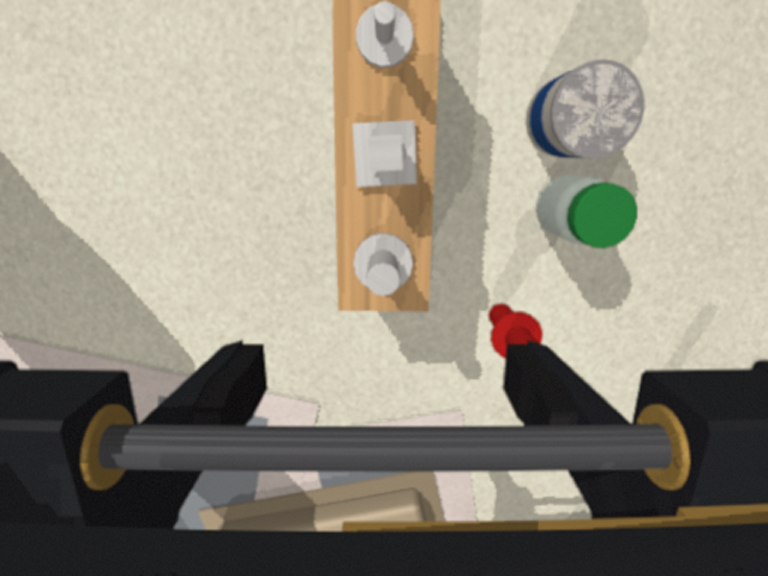

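The wrist view shows the thick pin with its flange at (383,264) and its post top at (383,279). The square bolt is at (384,153) and the slim pin at (384,35). The jaws are aligned with the rack.

Run:
```python
from h import *
c=get_calibration("wrist"); c["T"]=np.load("w1T.npy")
for a,z in [((383,279),.146),((383,263.5),.099),((384,153),.099),((385,35),.099)]: print(at_z(c,np.array(a)/1.5,z).round(4))
s=r.get_state(); M=R.from_quat(s["eef_rot"]).as_matrix()
p=at_z(c,np.array((383,279))/1.5,.146); p[2]=0.108
print(M.T@(p-s["tool_pos"]))
```

```text
[ 0.5043 -0.2497  0.146 ]
[ 0.5043 -0.2506  0.099 ]
[ 0.5105 -0.1723  0.099 ]
[ 0.5164 -0.0982  0.099 ]
[-0.00692092  0.16040167  0.00249405]
```

```bash
python3 -c "
from h import *
s=r.get_state();print(s['clock'],s['tool_pos'],s['qd'].round(3) if hasattr(s['qd'],'round') else s['qd']);c=get_calibration('wrist');print(np.array(c['T'])[:3,3], np.load('w1T.npy')[:3,3])"
```

```text
1.8 [ 0.50153646 -0.25615932  0.26841468] [ 0.01  -0.002 -0.004  0.001 -0.003 -0.001 -0.001]
[ 0.50670801 -0.18158358  0.41421165] [ 0.50941278 -0.17603704  0.41534444]
```

```bash
python3 -m handwheel '[[[-0.0066,0.03,0.0025,0,0,0],[-0.0066,0.06,0.0025,0,0,0],[-0.0066,0.075,0.0025,0,0,0],[-0.0066,0.075,0.0025,0,0,0],[-0.0066,0.075,0.0025,0,0,0],[-0.0066,0.075,0.0025,0,0,0]]]' 1
python3 - <<'E'
from h import *
s=r.get_state(); print(s["clock"],s["tool_pos"],s["qd"]);print(R.from_quat(s["eef_rot"]).as_matrix().round(3))
c=get_calibration("wrist"); im=snapshot("wrist"); save("pics/w2.png",im,1.5)
s=r.get_state(); print(s["clock"],s["tool_pos"])
np.save("w2T.npy",c["T"])
for t in ["pin","slim_pin","square_bolt"]:
    for b in boxes_of(t,"wrist")[:3]: print(t,np.round(b["bbox"]),round(b["confidence"],2))
E
```

```text
clock: 2.3
tool_pos: [0.5063, -0.2488, 0.1948]
eef_rot: [0.479, -0.519, 0.52, -0.48]
contact_force: [0.3, 0.6, 1.3]
opening: 0.997
2.3 [ 0.50628283 -0.24883622  0.19476249] [-0.0040752  -0.013179   -0.00851851 -0.00447776  0.00156115 -0.00172388
 -0.00269137]
[[-0.08   0.002  0.997]
 [-0.997 -0.001 -0.08 ]
 [ 0.001 -1.     0.002]]
2.35 [ 0.50663224 -0.24862432  0.19507207]
pin [344. 222. 387. 249.] 0.72
pin [229. 171. 277. 229.] 0.58
square_bolt [224.  73. 286. 132.] 0.65
```

View pics/w2.png

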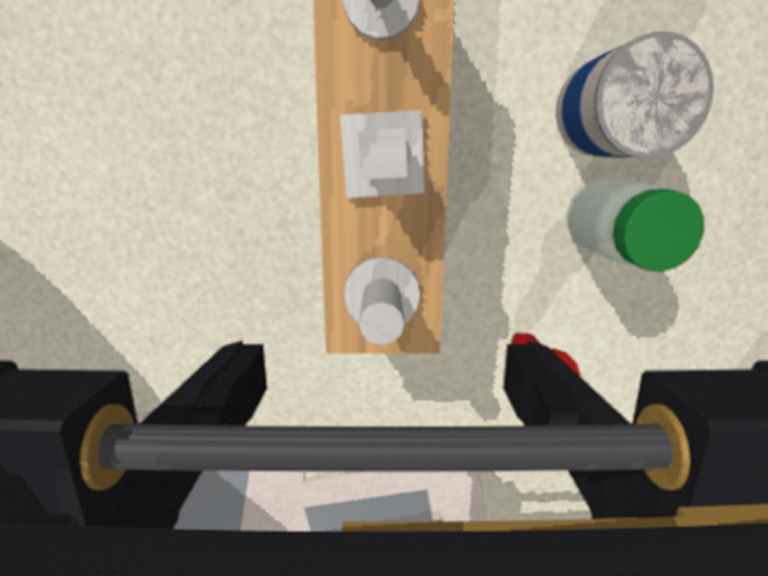

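The lower wrist view shows the thick pin's flange at (382,295) and its post top at (381,322). The red look-alike is at (545,355), close to the right finger in the image, so I'll check its position and height.

Run:
```python
from h import *
c=get_calibration("wrist"); c["T"]=np.load("w2T.npy")
for a,z in [((381,322),.146),((382,294),.099),((383,153),.099)]: print(at_z(c,np.array(a)/1.5,z).round(4))
def tri(a,b):
    o1,d1=ray(get_calibration("side"),np.array(a)/1.5);o2,d2=ray(get_calibration("scene"),np.array(b)/1.5)
    t=np.linalg.lstsq(np.c_[d1,-d2],o2-o1,rcond=None)[0]; return (o1+d1*t[0]).round(4),(o2+d2*t[1]).round(4)
print("red top",tri((600,405),(192,220)));print("red nose",tri((582,458),(207,262)));print("pintop",tri((487,396),(263,181)));print("hole",tri((279.3,259),(506,284)))
s=r.get_state(); M=R.from_quat(s["eef_rot"]).as_matrix();print(s["clock"],s["tool_pos"])
p=at_z(c,np.array((381,322))/1.5,.146); p[2]=0.108
print(M.T@(p-s["tool_pos"]))
```

```text
[ 0.5039 -0.249   0.146 ]
[ 0.5042 -0.2498  0.099 ]
[ 0.511 -0.172  0.099]
red top (array([ 0.6135, -0.3281,  0.1196]), array([ 0.6115, -0.3255,  0.1188]))
red nose (array([ 0.6166, -0.3305,  0.0069]), array([ 0.6137, -0.327 ,  0.0059]))
pintop (array([ 0.5054, -0.2507,  0.1456]), array([ 0.5036, -0.2487,  0.1455]))
hole (array([0.4794, 0.185 , 0.0766]), array([0.4784, 0.186 , 0.0773]))
2.5 [ 0.50660385 -0.24813701  0.19490499]
[ 0.00098636  0.08689996 -0.00278043]
```

```bash
python3 -m handwheel '[[[0.001,0.035,-0.0025,0,0,0],[0.001,0.065,-0.0025,0,0,0],[0.001,0.087,-0.0025,0,0,0],[0.001,0.087,-0.0025,0,0,0],[0.001,0.087,-0.0025,0,0,0]]]' 1 && python3 -m handwheel '[[[0,0,0,0,0,0],[0,0,0,0,0,0],[0,0,0,0,0,0],[0,0,0,0,0,0],[0,0,0,0,0,0],[0,0,0,0,0,0],[0,0,0,0,0,0],[0,0,0,0,0,0]]]' -1 45
```

```text
clock: 2.92
tool_pos: [0.5033, -0.2483, 0.1067]
eef_rot: [-0.48, 0.519, -0.519, 0.48]
contact_force: [-0.3, 0.0, 0.3]
opening: 1.002
clock: 3.58
tool_pos: [0.5035, -0.2485, 0.1068]
eef_rot: [0.48, -0.519, 0.519, -0.48]
contact_force: [-0.2, 0.4, -0.2]
opening: 0.418
```

```bash
python3 -m handwheel '[[[0,0,0,0,0,0],[0,0,0,0,0,0],[0,0,0,0,0,0],[0,0,0,0,0,0],[0,0,0,0,0,0],[0,0,0,0,0,0]]]' -1 45
```

```text
clock: 4.08
tool_pos: [0.5035, -0.2485, 0.1067]
eef_rot: [0.48, -0.519, 0.519, -0.48]
contact_force: [0.9, 1.0, -0.0]
opening: 0.236
```

```bash
python3 -m handwheel '[[[0,-0.04,0,0,0,0],[0,-0.08,0,0,0,0],[0,-0.12,0,0,0,0],[0,-0.15,0,0,0,0],[0,-0.16,0,0,0,0],[0,-0.16,0,0,0,0]]]' && python3 -m handwheel '[[[-0.03,0,-0.005,0,0,0],[-0.07,0,-0.01,0,0,0],[-0.11,0,-0.015,0,0,0],[-0.15,0,-0.02,0,0,0],[-0.19,0,-0.025,0,0,0],[-0.23,0,-0.03,0,0,0],[-0.27,0,-0.035,0,0,0],[-0.31,0,-0.045,0,0,0],[-0.335,0,-0.05,0,0,0],[-0.345,0,-0.05,0,0,0],[-0.345,0,-0.05,0,0,0],[-0.345,0,-0.05,0,0,0]]]'
python3 -m handwheel '[[[0,0,0,0,0,0],[0,0,0,0,0,0],[0,0,0,0,0,0]]]'
python3 - <<'E'
from h import *
s=r.get_state(); print(s["clock"],s["tool_pos"],s["q"]);print(R.from_quat(s["eef_rot"]).as_matrix().round(3))
c=get_calibration("wrist"); im=snapshot("wrist"); save("pics/w3.png",im,1.5)
np.save("w3T.npy",c["T"])
for t in ["pin","fork_mouth"]:
    for b in boxes_of(t,"wrist")[:3]: print(t,np.round(b["bbox"]),round(b["confidence"],2))
E
```

```text
clock: 4.58
tool_pos: [0.5047, -0.2489, 0.2692]
eef_rot: [0.479, -0.518, 0.521, -0.481]
contact_force: [-0.6, -0.4, -1.7]
opening: 0.235
clock: 5.58
tool_pos: [0.48, 0.0979, 0.2653]
eef_rot: [-0.481, 0.519, -0.519, 0.479]
contact_force: [0.6, -0.6, -1.1]
opening: 0.24
clock: 5.83
tool_pos: [0.4807, 0.0974, 0.2664]
eef_rot: [0.48, -0.52, 0.52, -0.479]
contact_force: [-0.2, 0.2, -0.9]
opening: 0.237
5.8333 [0.48070156 0.09740458 0.26638159] [ 0.02962692  0.50748885 -0.49692693  1.91617584  0.33014757  0.79941882
 -0.72905616]
[[-0.081 -0.     0.997]
 [-0.997 -0.001 -0.081]
 [ 0.001 -1.    -0.   ]]
pin [224. 195. 290. 286.] 0.87
fork_mouth [191.  17. 512. 204.] 0.66
```

View pics/w3.png

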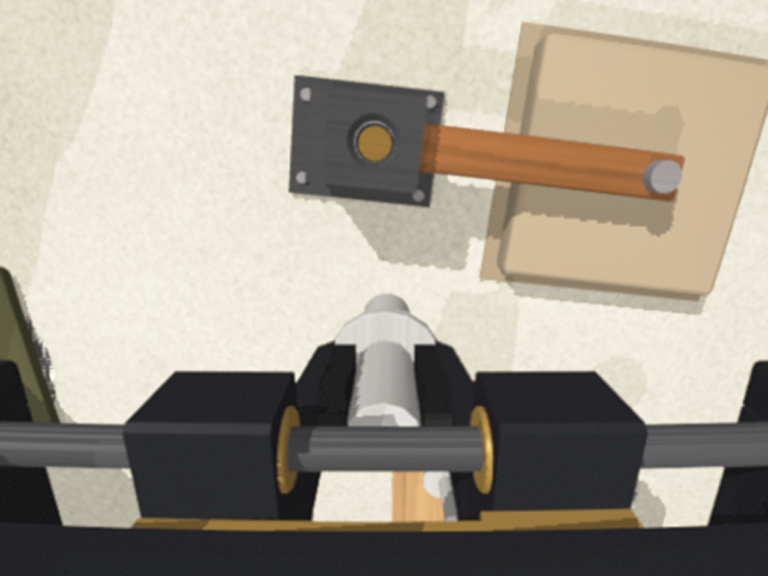

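The fork is now clearly in the wrist view. The hole rim is at about (373,139) with the brass cup inside it, and the pin is held straight in the jaws with its nose at (386,300).

Run:
```python
from h import *
c=get_calibration("wrist"); c["T"]=np.load("w3T.npy")
im=cv2.resize(cv2.imread("pics/w3.png"),(512,384),interpolation=cv2.INTER_AREA)
P=at_z(c,np.array((373,139))/1.5,.084); print(P.round(4), at_z(c,np.array((375,143))/1.5,.05).round(4))
crop=lambda im:cv2.resize(im[40:145,185:305],None,fx=4,fy=4,interpolation=cv2.INTER_CUBIC)
a=crop(im); b=cv2.resize(im[185:290,220:300],None,fx=4,fy=4,interpolation=cv2.INTER_CUBIC)
t=np.linspace(0,2*np.pi,40)
for x in t:
    q=(proj(c,P+[.015*np.cos(x),.015*np.sin(x),0])-[185,40]+.5)*4; cv2.circle(a,tuple(q.astype(int)),1,(0,0,255),-1)
A=np.array([0.4803,0.0963]);
for rad,z in [(.004,.1835),(.022,.2535),(.022,.2595)]:
  for x in t:
    q=(proj(c,[A[0]+rad*np.cos(x),A[1]+rad*np.sin(x),z])-[220,185]+.5)*4; cv2.circle(b,tuple(q.astype(int)),1,(0,0,255),-1)
cv2.imwrite("pics/w3c.png",np.hstack([a,b]))
```

```text
[0.4788 0.1853 0.084 ] [0.4794 0.1835 0.05  ]
```

View pics/w3c.png

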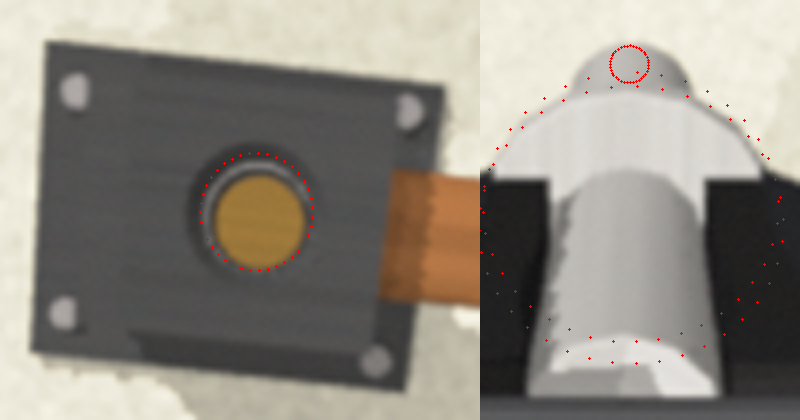

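```bash
python3 -m handwheel '[[[-0.03,0,-0.004,0,0,0],[-0.065,0,-0.008,0,0,0],[-0.088,0,-0.0084,0,0,0],[-0.088,0,-0.0084,0,0,0],[-0.088,0,-0.0084,0,0,0],[-0.088,0,-0.0084,0,0,0]]]' 
python3 -m handwheel '[[[0,0.03,0,0,0,0],[0,0.06,0,0,0,0],[0,0.08,0,0,0,0],[0,0.095,0,0,0,0],[0,0.095,0,0,0,0],[0,0.095,0,0,0,0]]]'
python3 - <<'E'
from h import *
s=r.get_state(); print(s["clock"],s["tool_pos"])
ims=[]
for n,u,v in (("side",186,172),("scene",337,189)):
    im=snapshot(n)[v-75:v+45,u-60:u+60]; ims.append(cv2.resize(im,(390,390),interpolation=cv2.INTER_CUBIC))
save("pics/i1.png",np.hstack(ims))
E
```

```text
clock: 6.48
tool_pos: [0.479, 0.1865, 0.2665]
eef_rot: [0.48, -0.519, 0.52, -0.479]
contact_force: [-0.4, 0.2, -1.1]
opening: 0.238
clock: 6.98
tool_pos: [0.4789, 0.1861, 0.1714]
eef_rot: [0.48, -0.52, 0.52, -0.479]
contact_force: [0.7, 0.5, -0.1]
opening: 0.233
6.9833 [0.47894675 0.18609076 0.17141187]
```

View pics/i1.png

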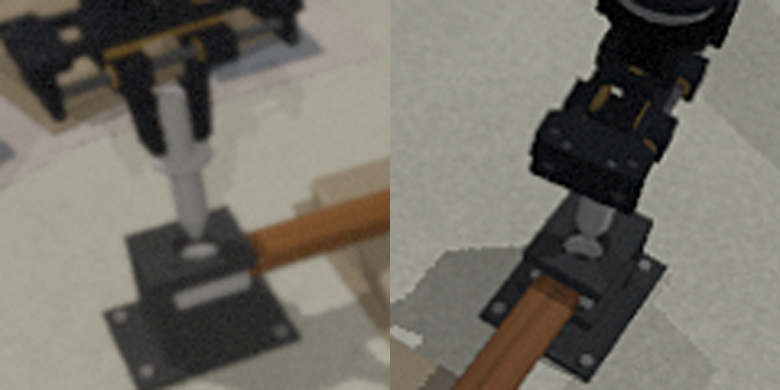

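Both views show the pin's nose at the fork mouth and centred on the hole. I'll lower it and watch the forces.

```bash
python3 -m handwheel '[[[0,0.01,0,0,0,0],[0,0.02,0,0,0,0],[0,0.03,0,0,0,0],[0,0.04,0,0,0,0],[0,0.045,0,0,0,0],[0,0.045,0,0,0,0]]]';  python3 -m handwheel '[[[0,0.003,0,0,0,0],[0,0.006,0,0,0,0],[0,0.008,0,0,0,0],[0,0.008,0,0,0,0]]]'
```

```text
clock: 7.58
tool_pos: [0.4781, 0.1874, 0.1251]
eef_rot: [-0.481, 0.519, -0.519, 0.479]
contact_force: [-1.5, -0.6, -0.3]
opening: 0.236
clock: 7.92
tool_pos: [0.479, 0.1877, 0.1185]
eef_rot: [0.48, -0.519, 0.519, -0.48]
contact_force: [-0.1, 0.2, -0.7]
opening: 0.234
```

```bash
python3 -m handwheel '[[[0,0.003,0,0,0,0],[0,0.006,0,0,0,0],[0,0.009,0,0,0,0],[0,0.012,0,0,0,0],[0,0.012,0,0,0,0]]]';  python3 -m handwheel '[[[0,0.003,0,0,0,0],[0,0.006,0,0,0,0],[0,0.008,0,0,0,0],[0,0.009,0,0,0,0],[0,0.009,0,0,0,0],[0,0.009,0,0,0,0]]]'
```

```text
clock: 8.33
tool_pos: [0.4793, 0.188, 0.1072]
eef_rot: [0.48, -0.519, 0.519, -0.48]
contact_force: [-0.9, 1.0, 2.1]
opening: 0.233
clock: 8.83
tool_pos: [0.4794, 0.188, 0.0984]
eef_rot: [0.48, -0.519, 0.519, -0.481]
contact_force: [-0.9, 0.4, 5.4]
opening: 0.239
```

```bash
for i in 1 2 3; do python3 -m handwheel '[[[0,0.001,0,0,0,0],[0,0.002,0,0,0,0],[0,0.002,0,0,0,0],[0,0.002,0,0,0,0]]]' | grep -v -e rot -e open; done
```

```text
clock: 9.17
tool_pos: [0.4794, 0.1881, 0.0964]
contact_force: [-0.7, -0.3, 5.8]
clock: 9.5
tool_pos: [0.4795, 0.1881, 0.0959]
contact_force: [-4.0, -2.2, 21.0]
clock: 9.83
tool_pos: [0.4797, 0.188, 0.0955]
contact_force: [-6.1, -3.7, 39.4]
```

The force rose sharply at TCP z ≈ 0.096, as expected for the head on steel (0.0957 predicted). I'll take a picture to check before letting go.

```bash
python3 -m handwheel '[[[0,-0.001,0,0,0,0],[0,-0.002,0,0,0,0],[0,-0.002,0,0,0,0]]]'
python3 - <<'E'
from h import *
ims=[]
for n,u,v in (("side",186,172),("scene",337,189)):
    im=snapshot(n)[v-60:v+60,u-60:u+60]; ims.append(cv2.resize(im,(390,390),interpolation=cv2.INTER_CUBIC))
save("pics/i2.png",np.hstack(ims))
E
```

```text
clock: 10.08
tool_pos: [0.4796, 0.188, 0.0957]
eef_rot: [0.479, -0.519, 0.52, -0.481]
contact_force: [-2.7, -1.6, 19.4]
opening: 0.233
```

View pics/i2.png

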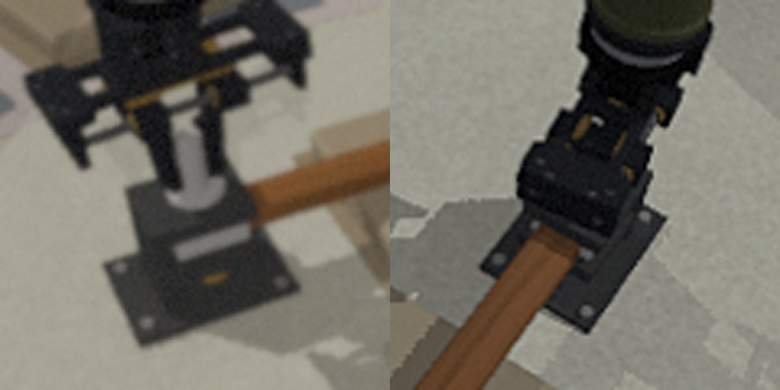

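The side view shows the flange flat on the fork, and the brass cup now showing below it, so it has been pushed down. I'll release and rise straight up.

```bash
python3 -m handwheel '[[[0,-0.001,0,0,0,0],[0,-0.001,0,0,0,0],[0,-0.001,0,0,0,0],[0,-0.001,0,0,0,0],[0,-0.001,0,0,0,0],[0,-0.001,0,0,0,0],[0,-0.001,0,0,0,0],[0,-0.001,0,0,0,0],[0,-0.001,0,0,0,0],[0,-0.001,0,0,0,0]]]' 0.8
python3 -m handwheel '[[[0,-0.02,0,0,0,0],[0,-0.05,0,0,0,0],[0,-0.09,0,0,0,0],[0,-0.12,0,0,0,0],[0.03,-0.14,0,0,0,0],[0.07,-0.15,0,0,0,0],[0.1,-0.15,0,0,0,0],[0.1,-0.15,0,0,0,0],[0.1,-0.15,0,0,0,0],[0.1,-0.15,0,0,0,0]]]'
python3 - <<'E'
from h import *
ims=[]
im=snapshot("side"); ims=[cv2.resize(im[112:232,126:246],(390,390),interpolation=cv2.INTER_CUBIC)]
cw=get_calibration("wrist"); w=snapshot("wrist"); ims.append(cv2.resize(w[20:160,170:310],(390,390),interpolation=cv2.INTER_CUBIC))
save("pics/i3.png",np.hstack(ims)); np.save("w4T.npy",cw["T"])
for b in boxes_of("pin","wrist")[:3]: print(b)
c=get_calibration("side")
print("expected side: flange c",proj(c,[.479,.1865,.084]),"post top",proj(c,[.479,.1865,.135]), "crop scale 3.25 off 126,112")
print("expected wrist: flange c",proj(cw,[.479,.1865,.090]),"post top",proj(cw,[.479,.1865,.135]), "scale 2.786 off 170,20")
E
```

```text
clock: 11.02
tool_pos: [0.479, 0.1878, 0.0947]
eef_rot: [0.48, -0.519, 0.519, -0.48]
contact_force: [1.0, 0.3, -0.5]
opening: 0.898
clock: 11.85
tool_pos: [0.4713, 0.0889, 0.2448]
eef_rot: [-0.48, 0.519, -0.519, 0.48]
contact_force: [-0.1, 1.8, 0.2]
opening: 0.903
{'bbox': [235.0, 57.4, 280.7, 103.9], 'confidence': 0.88}
expected side: flange c [185.28673417 170.04366634] post top [182.14070529 152.96425776] crop scale 3.25 off 126,112
expected wrist: flange c [257.43618877  81.30077064] post top [257.71387097  76.91475901] scale 2.786 off 170,20
```

View pics/i3.png

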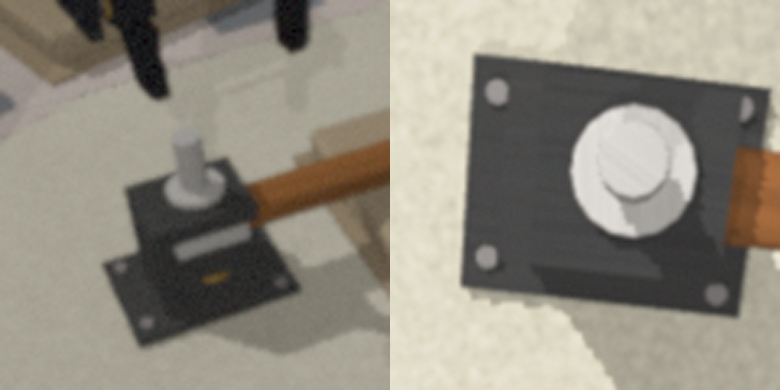

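The pin stands upright with its head flat on the fork, and the gripper is clear of it.

Run:
```python
from h import *
snapshot("side")
for t in ("pin","slim_pin","square_bolt"): print(t,[(np.round(b["bbox"]),round(b["confidence"],2)) for b in boxes_of(t,"side")[:3]])
job.finish_job(); print(r.get_state()["clock"])
```

```text
pin [(array([383., 267., 408., 310.]), 0.82), (array([178., 153., 194., 179.]), 0.77)]
slim_pin [(array([263., 208., 283., 236.]), 0.62)]
square_bolt [(array([284., 229., 308., 266.]), 0.89)]
the job is handed in; nothing more can be done
the job is handed in; nothing more can be done
```

The thick round-headed pin is through the fork and the arm and pushed fully home. I let go of it, backed the gripper off and handed the job in about 12 s into the 42 s allowed.

**Seating:** the push met only a few newtons past the cup. It then stopped rigidly at tool height 0.096 m, against 0.0957 m predicted for home, and I took it to 39 N there. The last side and wrist pictures show the head flat on the fork and the gripper clear. The side view also shows the brass cup pushed down.

**Bystanders:** the last side picture's detections put the slim pin, the square bolt and the red look-alike within a few pixels of where they started.

**Disagreements:**
- The scene and side cameras disagreed by up to about 15 mm on the fork hole, so I placed the pin from the wrist camera instead.
- The force read while pushing the cup down was 5 to 6 N, below the stated 9 N or so. I sampled it only at the end of each move.

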